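# Start up the bench sander with dust extraction

## Robot

A 6-joint arm with a two-finger parallel gripper is mounted at the origin on the work surface. World frame = base frame: x ahead of the robot, y to its left, z up, the work surface at z = 0. Lengths are in m, angles in rad, forces in N, time in s.
With the tool pointing down it reaches from about 0.35 to 0.925 m from the base axis. Payload 6.4 kg.
Tool frame: the origin (TCP) lies midway between the tips of the shut fingers; the grasp point (between the pads) lies 19 mm behind it (manip.pinch_z is the distance from the TCP to the grasp point, in m); x points along the fingers, y is the direction in which the jaws open and shut, and the axes are right-handed (so a half turn about x gives the same grasp; the last joint's range is limited). The gripper opens to 94 mm and grips with 3 to 60 N. Pads are 16 mm wide; open, the fingers measure 119 mm over their backs; the gripper's body (75 mm by 177 mm) begins 78 mm behind the grasp point.
Start: joints at [-1.324, 0.245, 1.558, -0, 1.339, -0.174], TCP at [0.266, -0.593, 0.205] pointing down, gripper open.
Joint ranges: [-3.13, 3.13], [-1.02, 2.26], [0.13, 2.54], [-0.95, 4.09], [0.21, 2.88], [-2.74, 2.74]. Speed limits (rad/s): [2.57, 2.57, 3.14, 3.14, 3.14, 3.14].

## Interface

Orientations are given as a rotation vector (axis times angle).
In Python, from cell import manip gives the robot as it stands.
- The arm moves only by the shell command python3 -m handwheel 'ROWS'. ROWS is JSON, a list of rows, each a list of 7 numbers: the opening, from -1 (shut) to 1 (fully open), so that 0 is half open, then the shift along the world's x, y, z in cm, then the turn, a rotation vector about the world's x, y, z in rad. A call has 1 to 20 rows; each row is the pose to reach, as a shift and turn from the pose commanded when the call began; what a row does not reach only later rows make up. A row lasts 1/12 s, in which the tool goes at most 41.7 mm and 7.16 degrees, less where a joint would pass 70% of its speed; a pose out of reach is approached as far as the arm can. A call with a gripper value outside its range is refused whole. The fingers move at their own pace and stop on an object; the grip force is fixed at half the most. Time passes only in rows, so rows that repeat a pose let the fingers close. It gives the time, the measured TCP pose, the force and the opening at its end, in the units of the state.
- manip.get_state(): the state, without advancing time (a new reading comes with each control period).
- manip.get_image(name): name is "scene" or "side" or "wrist"; returns the picture (480x640x3 uint8, red, green, blue); there is no depth.
- manip.calibration(name): a dict with "fov_y" (degrees; the focal length in pixels is half the picture's height over the tangent of half this angle, whatever the lens; pixels are square), "cx", "cy" (the principal point, pixels), "world_to_cam" (4x4, takes a point from world to camera coordinates). Camera axes: x right, y down, z forward; pixel columns grow to the right and rows downward; lengths in m; the calibration is good to about 2 mm. A picture is of the moment at which its call begins: read the wrist's pose just before it. calibration takes no time and is no camera call; for the wrist camera it gives the pose at the moment of the call.
- manip.close_job(): hands the job in, once; it reports no verdict.
The state is a dict: "time": time; "joints": joint angles; "joint_vel": joint speeds; "effort": joint torques, N m; "position": TCP position; "tcp_rot": TCP orientation; "contact_force": force on the tool from outside, world axes, zero at the start; "moment": the same for the moment, N m; "width": opening from 0.0 (shut) to 1.0 (fully open).
Only numpy, scipy, OpenCV 4.12 (cv2) and the standard library are available. Lean on these libraries where they do the work, as an engineer would, in place of code of your own. Each camera call takes 0.05 s, during which the arm holds its last target.

## Task

Get the bench ready for sanding, pushing with the fingertips only: first push the raised blast gate of the narrow dust pipe all the way down, then press the raised half of the extractor's rocker switch until it has tipped fully over, and then press the square start key on the sander's push-button box fully in. Leave the wide pipe's gate open as it is, do not press the round stop button, pull nothing up, and leave the tools and other things on the bench where they are.

Things in the scene. Friction and masses are not known exactly. Their poses are not given: they have to be found in the camera images.
- gate_narrow_pipe: NARROW dust pipe with its gate frame: steel pipe 50 mm across lying along x, mouth towards the robot; upright aluminium frame around it 30 mm thick (x), 85 mm wide (y), 100 mm high. Origin under the frame's centre, at bench level. The two pipes are side by side towards the back, either one on the left
- gate_narrow_top (a point): centre of the upper face of the narrow pipe's gate tab; moves with the gate, z up, x along the pipe. The tab is a level steel bar 52 mm (y) x 26 mm (x) x 14 mm thick, on a thin upright sliding plate. Its top is 166 mm above the bench with the gate fully raised (open), 116 mm fully down (shut)
- gate_narrow (a joint): slide of the narrow pipe's gate in m: 0 fully raised (open), 0.050 fully down (shut). About 4 N pushes it down; it stays where it is left
- gate_wide_top (a point): centre of the top of the WIDE pipe's gate tab (82 x 26 mm, up to 196 mm above the bench); must stay open. Its pipe is 80 mm across, frame 120 mm wide and 120 mm high
- rocker_box: extractor's switch box, grey, 120 (x) x 85 (y) x 50 mm high, origin under its centre; carries a black rocker paddle 80 x 42 mm, 9 mm thick, long way along x, pivoted across its middle. Pivot 65.5 mm above the bench; the paddle's upper face there is at 70 mm. The raised half is the one away from the robot (+x of the box)
- rocker_on_half (a point): point on the upper face of the raised (ON) half of the rocker, on its centre line, 28 mm from the pivot; x points along the paddle away from the pivot, y along the pivot, z out of the face; it tips with the paddle, about 76 mm above the bench when off and 64 mm when fully on
- rocker (a joint): rocker angle in rad: -0.2 off (the ON half is raised), +0.2 fully on (the ON half is down). About 3 N at the ON-half point tips it (5 N nearer the pivot); it stays where it is left
- sander_box: sander's push-button box, grey, 85 (x) x 160 (y) x 55 mm high, origin under its centre; square start key at y = +42 mm (left half as seen from the robot), round stop button at y = -42 mm
- start_key_top (a point): centre of the upper face of the square start key, 32 x 32 mm, black; moves with the key, z up, 73 mm above the bench when out, 64 mm when fully in
- start_key (a joint): start key in m: 0 out, 0.009 fully in. About 4 N presses it; it latches (stays in)
- stop_button_top (a point): centre of the top of the round mushroom stop button, 38 mm across, black, 82 mm above the bench; not to be pressed
- stop_button (a joint): stop button in m: 0 out, 0.006 fully in; springs back
- chisel: bystander: wood-handled chisel, 215 mm long, 27 mm thick, lying along its x, usually between the two control boxes; origin at the centre of its underside; loose, to be left where it is
- offcut: bystander: small wooden block 42 x 28 x 30 mm, standing between the two dust pipes; origin at the centre of its underside; loose, to be left where it is
- jar: bystander: closed glass jar, 60 mm across, 90 mm high; origin at the centre of its underside; loose, to be left where it is
- mallet: bystander: wooden mallet lying flat, 235 mm long, head 60 mm high, head towards its +x; origin at the centre of its underside; loose, to be left where it is
- wood_plane: bystander: small wooden hand plane, 170 x 50 mm, about 85 mm high; origin at the centre of its underside; loose, to be left where it is
- marking_gauge: bystander: wooden marking gauge lying down, 196 mm long, 50 mm high; origin at the centre of its underside; loose, to be left where it is
- mug: bystander: white mug, 80 mm across, 90 mm high; origin at the centre of its underside; loose, to be left where it is
Things that resemble listed ones, but are neither listed nor needed, are in the scene too. What is shaped like the sander_box but yellow is not meant.

How it is judged:
By the outcome, as a careful person would: the job done as asked, in the order asked, and still so for the second after the job is handed in, with the robot touching nothing.
It also fails if it takes over 56 s, if anything falls off the work surface, if the arm or the gripper's body presses on something with over 40 N, if the wrist force passes 120 N, or if a joint passes its speed limit or range.

## Working session

There is one attempt and no reset: what is moved stays moved. The work goes in short steps, Python scripts to look and compute and a shell command to move; the robot and the scene stay as the last step left them, time stands still between calls to the robot, and variables do not carry over. Pictures are saved under pics/ and viewed, and the job is handed in when it is done.

```bash
mkdir -p pics; ls
python3 - <<'E'
from cell import manip
import cv2, numpy as np
s=manip.get_state();print(s['time'],s['position'],s['tcp_rot'],s['width'],s['contact_force'])
for n in ("scene","side","wrist"):
    c=manip.calibration(n);print(n,c['fov_y'],c['cx'],c['cy'],np.round(c['world_to_cam'],3).tolist())
    cv2.imwrite(f"pics/{n}0.png",cv2.cvtColor(manip.get_image(n),cv2.COLOR_RGB2BGR))
E
```

```text
pics
0.0 [ 0.26535311 -0.59271397  0.20434972] [ 1.98993054  0.42689787 -1.99014041] 1.0019028068008837 [-0.24672882  0.25946279 -0.51366464]
scene 44.22561414441583 308.8851756136375 232.99374681224666 [[-0.228, 0.974, 0.012, 0.1], [0.78, 0.19, -0.596, -0.279], [-0.583, -0.127, -0.803, 1.69], [0.0, 0.0, 0.0, 1.0]]
side 53.53428636440097 320.14627529455646 236.8372119220707 [[-0.862, -0.507, 0.024, 0.413], [-0.32, 0.506, -0.801, 0.27], [0.394, -0.698, -0.598, 1.134], [0.0, 0.0, 0.0, 1.0]]
wrist 69.69682813828524 321.92318427027493 239.39688662711694 [[0.409, -0.912, -0.001, -0.65], [-0.874, -0.392, 0.287, -0.031], [-0.263, -0.116, -0.958, 0.392], [0.0, 0.0, 0.0, 1.0]]
```

View pics/scene0.png

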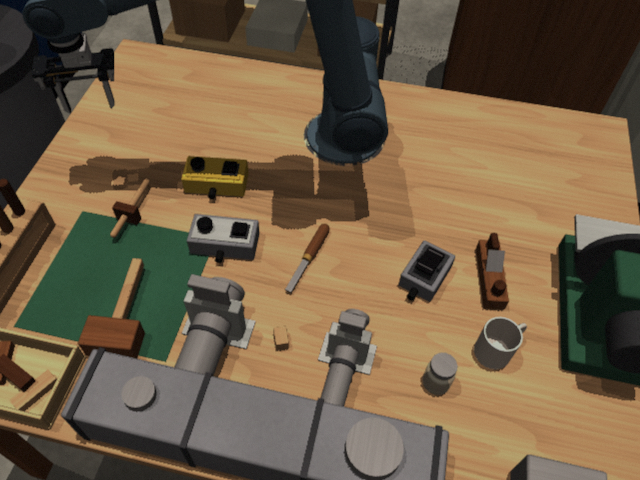

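View pics/side0.png

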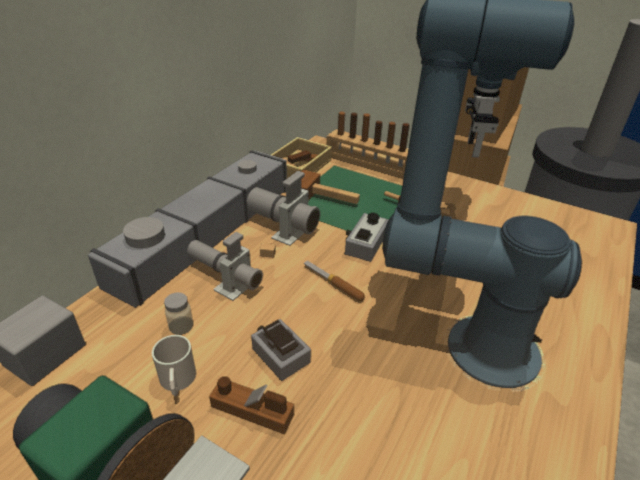

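View pics/wrist0.png

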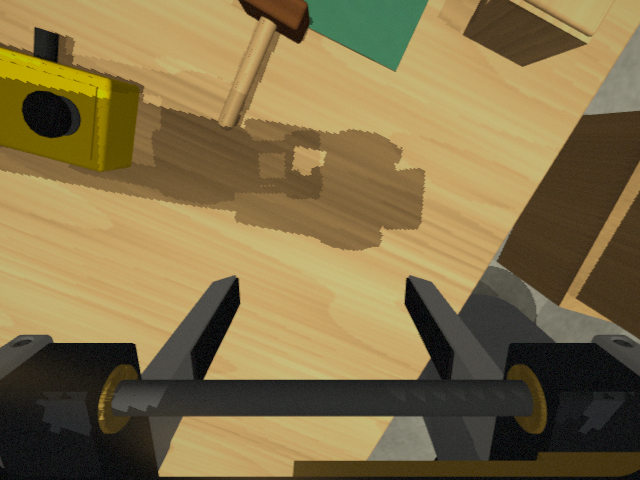

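The scene view shows the narrow gate tab near (352,320), the wide gate near (212,290), the rocker box near (427,268), the grey sander box near (223,238), and the yellow decoy near (215,175). I'll enlarge these for measurement.

Run:
```python
import cv2, numpy as np
a=cv2.imread('pics/scene0.png');b=cv2.imread('pics/side0.png')
def crop(im,x,y,w,h,k,n):
    c=cv2.resize(im[y:y+h,x:x+w],None,fx=k,fy=k,interpolation=cv2.INTER_CUBIC)
    for i in range(0,w,10):
        cv2.line(c,(i*k,0),(i*k,4 if i%50 else 12),(0,0,255),1)
        if i%20==0: cv2.putText(c,str(x+i),(i*k,22),0,.4,(0,0,255),1)
    for i in range(0,h,10):
        cv2.line(c,(0,i*k),(4,i*k),(0,0,255),1)
        if i%20==0: cv2.putText(c,str(y+i),(6,i*k+4),0,.4,(0,0,255),1)
    return c
def sv(n,l): cv2.imwrite(n,np.hstack(l))
sv('pics/z1.png',[crop(a,310,295,80,100,5,''),crop(a,390,230,80,100,5,'')])
sv('pics/z2.png',[crop(a,180,200,90,80,4,''),crop(b,330,200,70,80,4,'')])
sv('pics/z3.png',[crop(b,180,220,90,100,4,''),crop(b,240,310,90,100,4,'')])
```

```text
(no output)
```

View pics/z1.png

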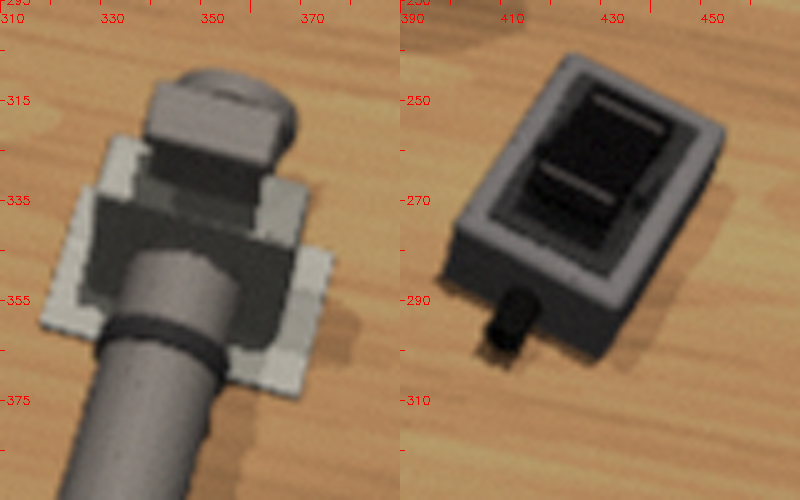

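View pics/z2.png

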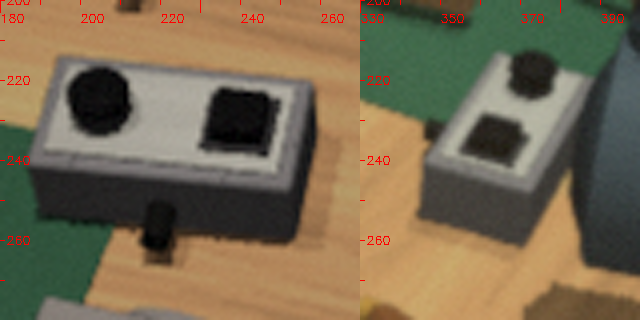

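View pics/z3.png

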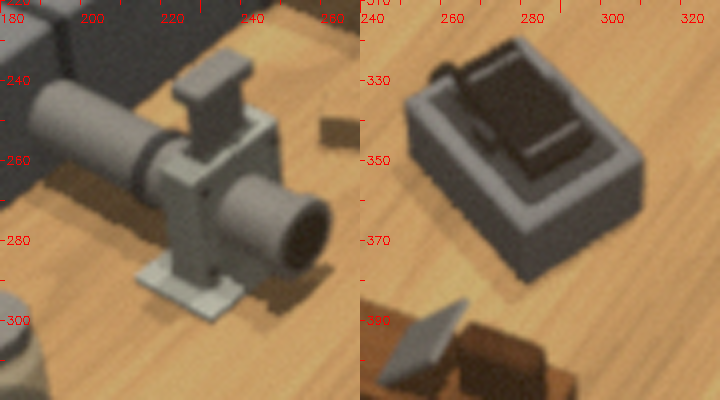

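```bash
cat > h.py <<'E'
from cell import manip
import numpy as np
def ray(n,u,v,cal=None):
    c=cal or manip.calibration(n);f=240/np.tan(np.radians(c['fov_y']/2));W=np.array(c['world_to_cam'])
    R,t=W[:3,:3],W[:3,3];return -R.T@t,R.T@np.array([(u-c['cx'])/f,(v-c['cy'])/f,1])
def onz(n,u,v,z,cal=None):
    o,d=ray(n,u,v,cal);return o+d*(z-o[2])/d[2]
def proj(n,p,cal=None):
    c=cal or manip.calibration(n);f=240/np.tan(np.radians(c['fov_y']/2));q=np.array(c['world_to_cam'])@np.r_[p,1]
    return q[:2]/q[2]*f+[c['cx'],c['cy']]
E
python3 - <<'E'
from h import *
np.set_printoptions(precision=4,suppress=True)
D={'tab':(.166,[(342,311.6),(366.6,317),(363.6,328),(339,322.4)],[(223,240.5),(238,232),(243,236),(229,246)]),
'rock':(.05,[(425,240.6),(455,256),(432,291.4),(401,275.6)],[(251,335.5),(279.5,319.5),(310.7,349.5),(281.7,368)]),
'sand':(.055,[(194.5,214.3),(258.7,219.5),(253,247.5),(188.8,240.5)],[(345,241),(364,213),(371.7,247.5)])}
for k,(z,a,b) in D.items():
    for n,l in (('scene',a),('side',b)):
        P=np.array([onz(n,u,v,z) for u,v in l]);print(k,n,P[:,:2].tolist().__repr__() if 0 else np.round(P[:,:2],4).tolist(),'mean',P.mean(0)[:2])
        print('  edges',[ (round(float(np.linalg.norm(e)),3),round(float(np.degrees(np.arctan2(e[1],e[0]))),1)) for e in np.roll(P,-1,0)[:,:2]-P[:,:2]])
E
```

```text
tab scene [[0.6541, 0.1151], [0.6546, 0.1642], [0.6796, 0.1627], [0.6788, 0.1141]] mean [0.6668 0.139 ]
  edges [(0.049, 89.5), (0.025, -3.5), (0.049, -90.9), (0.025, 177.6)]
tab side [[0.6645, 0.1679], [0.6556, 0.1199], [0.6344, 0.1267], [0.6379, 0.1773]] mean [0.6481 0.1479]
  edges [(0.049, -100.6), (0.022, 162.3), (0.051, 86.0), (0.028, -19.6)]
rock scene [[0.3544, 0.2641], [0.3824, 0.3376], [0.4916, 0.2954], [0.4663, 0.2219]] mean [0.4237 0.2797]
  edges [(0.079, 69.2), (0.117, -21.2), (0.078, -109.0), (0.12, 159.3)]
rock side [[0.4874, 0.2998], [0.4602, 0.2247], [0.3502, 0.263], [0.3768, 0.3383]] mean [0.4186 0.2815]
  edges [(0.08, -109.9), (0.117, 160.8), (0.08, 70.5), (0.117, -19.2)]
sand scene [[0.4122, -0.294], [0.3906, -0.1374], [0.4738, -0.1273], [0.4901, -0.2802]] mean [ 0.4417 -0.2097]
  edges [(0.158, 97.9), (0.084, 6.9), (0.154, -83.9), (0.079, -170.0)]
sand side [[0.4708, -0.1247], [0.4888, -0.2849], [0.3921, -0.1383]] mean [ 0.4506 -0.1826]
  edges [(0.161, -83.6), (0.176, 123.4), (0.08, 9.8)]
```

Run:
```python
from h import *
np.set_printoptions(precision=4,suppress=True)
for z in (.14,.15,.16,.166,.18):
    A=np.mean([onz('scene',*p,z) for p in [(342,311.6),(366.6,317),(363.6,328),(339,322.4)]],0)
    B=np.mean([onz('side',*p,z) for p in [(223,240.5),(238,232),(243,236),(229,246)]],0)
    print(z,A,B)
# frame top z=.1: front/back
p=np.array([.667,.139,.166])
print(proj('side',p),proj('scene',p))
for n in('scene','side'): print(n,ray(n,320,240)[0])
```

```text
0.14 [0.6526 0.1382 0.14  ] [0.6717 0.122  0.14  ]
0.15 [0.658  0.1385 0.15  ] [0.6626 0.132  0.15  ]
0.16 [0.6635 0.1388 0.16  ] [0.6535 0.142  0.16  ]
0.166 [0.6668 0.139  0.166 ] [0.6481 0.1479 0.166 ]
0.18 [0.6744 0.1394 0.18  ] [0.6353 0.1619 0.18  ]
[229.6614 234.3398] [352.7473 319.814 ]
scene [1.2248 0.1696 1.189 ]
side [-0.0054  0.8643  0.8842]
```

Run:
```python
from h import *
from scipy.spatial.transform import Rotation as R
s=manip.get_state();r=R.from_rotvec(s['tcp_rot']);print(r.as_matrix().round(3))
y=r.as_matrix()[:,1];print(np.degrees(np.arctan2(y[1],y[0])))
# shift to hover for gate
print((np.array([.60,.137,.32])-s['position'])*100)
```

```text
[[-0.     0.409 -0.913]
 [ 0.001 -0.913 -0.409]
 [-1.    -0.001 -0.   ]]
-65.88663666114124
[33.45696942 72.9854965  11.53841986]
```

```bash
python3 -m handwheel '[[-1,0,0,4,0,0,0],[-1,0,0,8,0,0,0],[-1,0,1,12,0,0,0],[-1,2,4,12,0,0,-0.05],[-1,3.5,7.5,12,0,0,-0.1],[-1,5,11,12,0,0,-0.15],[-1,6.5,14.5,12,0,0,-0.2],[-1,8,18,12,0,0,-0.25],[-1,10,21.5,12,0,0,-0.3],[-1,12,25,12,0,0,-0.35],[-1,13.5,28.5,12,0,0,-0.4],[-1,15,32,12,0,0,-0.42],[-1,17,35.5,12,0,0,-0.42],[-1,18.5,39,12,0,0,-0.42],[-1,20,42.5,12,0,0,-0.42],[-1,21.5,46,12,0,0,-0.42],[-1,23,49.5,12,0,0,-0.42],[-1,24.5,53,12,0,0,-0.42],[-1,26,56.5,12,0,0,-0.42],[-1,27,60,12,0,0,-0.42]]' && python3 -m handwheel '[[-1,2,3.5,0,0,0,0],[-1,4,7,0,0,0,0],[-1,5.5,10,0,0,0,0],[-1,6.5,13,0,0,0,0],[-1,6.5,13,0,0,0,0],[-1,6.5,13,0,0,0,0],[-1,6.5,13,0,0,0,0]]'
python3 - <<'E'
from h import *
import cv2,json
s=manip.get_state();print(s['time'],s['position'],s['tcp_rot'],s['width'],s['contact_force'],s['joints'])
c=manip.calibration('wrist');json.dump({k:np.array(v).tolist() for k,v in c.items()},open('w1.json','w'))
cv2.imwrite('pics/w1.png',cv2.cvtColor(manip.get_image('wrist'),cv2.COLOR_RGB2BGR))
E
```

```text
time: 1.82
position: [0.536, 0.0087, 0.3251]
tcp_rot: [2.221, 0.001, -2.221]
contact_force: [0.3, 0.4, 0.3]
width: 0.01
time: 2.4
position: [0.6002, 0.1363, 0.3251]
tcp_rot: [2.22, 0.0, -2.222]
contact_force: [0.0, -0.8, -0.4]
width: 0.002
2.4 [0.60023115 0.13632738 0.3250611 ] [ 2.21985921e+00  3.80120488e-04 -2.22178845e+00] 0.0024718659905204787 [ 0.03083006 -0.78347887 -0.44433867] [ 3.95552297e-02  9.37787508e-02  1.51254051e+00 -4.12145582e-04
  1.53615891e+00  1.60957744e+00]
```

View pics/w1.png

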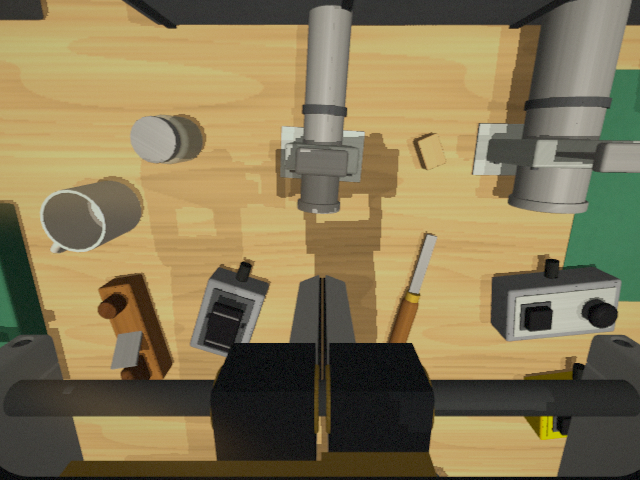

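The wrist view shows everything at once: the narrow tab at about (328,160), the rocker at (225,318), the start key at (538,317) and the stop button at (600,314). I'll zoom in.

Run:
```python
import cv2, numpy as np
a=cv2.imread('pics/w1.png')
def crop(im,x,y,w,h,k):
    c=cv2.resize(im[y:y+h,x:x+w],None,fx=k,fy=k,interpolation=cv2.INTER_CUBIC)
    c=np.clip(c.astype(float)*1.3,0,255).astype(np.uint8)
    for i in range(0,w,10):
        cv2.line(c,(i*k,0),(i*k,4),(0,0,255),1)
        if i%20==0: cv2.putText(c,str(x+i),(i*k,16),0,.4,(0,0,255),1)
    for i in range(0,h,10):
        cv2.line(c,(0,i*k),(4,i*k),(0,0,255),1)
        if i%20==0: cv2.putText(c,str(y+i),(6,i*k+4),0,.4,(0,0,255),1)
    return c
cv2.imwrite('pics/z4.png',np.hstack([crop(a,275,115,100,110,4),crop(a,185,255,95,110,4)]))
cv2.imwrite('pics/z5.png',crop(a,485,255,145,90,5))
```

```text
(no output)
```

View pics/z4.png

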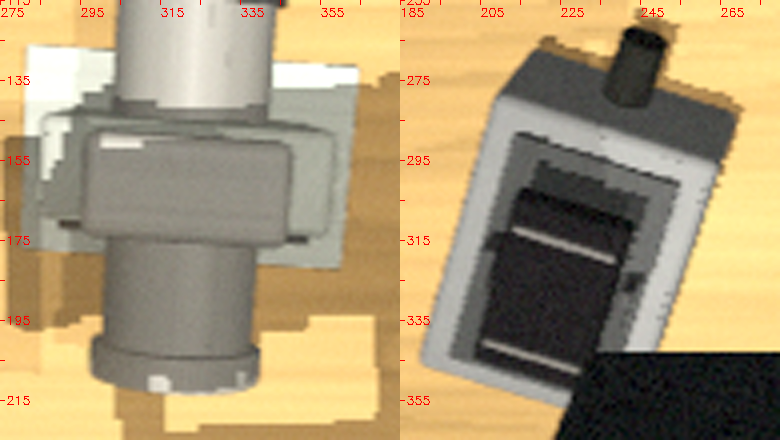

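View pics/z5.png

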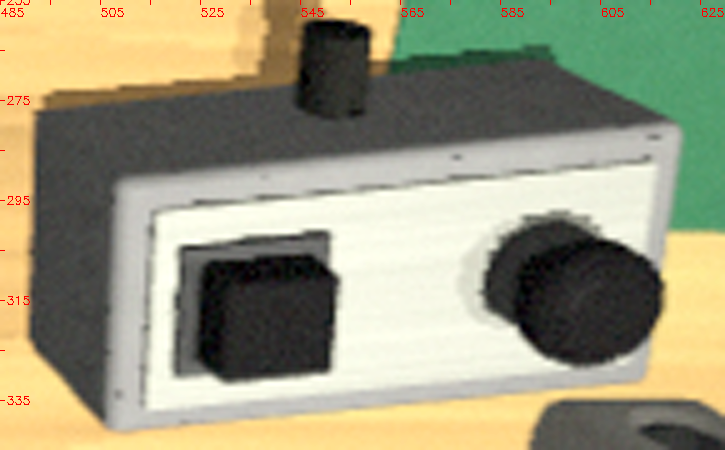

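Run:
```python
from h import *
import json
np.set_printoptions(precision=4,suppress=True)
c=json.load(open('w1.json'))
print('cam',ray('',320,240,c)[0])
T=[(300,148.5),(348,151),(346.5,176.5),(295.5,174)]
for z in(.15,.156,.166):
    P=np.array([onz('',*p,z,c) for p in T]);print('tab',z,P.mean(0),[round(float(np.linalg.norm(e)),3) for e in np.roll(P,-1,0)-P])
P=np.array([onz('',*p,.05,c) for p in [(210,279),(265,296),(190,346)]]);print('rock',P[:,:2],'ctr',(P[1]+P[2])/2)
print('mark',onz('',225.9,316.5,.073,c))
S=np.array([onz('',*p,.055,c) for p in [(508.6,291.4),(621,280),(614.6,331),(506.6,341)]]);print('sand',S[:,:2].tolist(),S.mean(0))
K=np.array([onz('',*p,.073,c) for p in [(528,306.4),(552,308),(551,329),(528,330)]]);print('key',K.mean(0))
# predictions from combined poses
def mk(x,y,a): 
    a=np.radians(a); return lambda u,v,z: np.array([x+u*np.cos(a)-v*np.sin(a),y+u*np.sin(a)+v*np.cos(a),z])
for nm,c0 in (('scene',None),('wrist',c),('side',None)):
    pass
# robust: sander yaw from scene long edges
for e in (S[0]-S[1],S[3]-S[2]): print('yaw',np.degrees(np.arctan2(e[1],e[0]))-90)
```

```text
cam [0.6846 0.1359 0.5038]
tab 0.15 [0.6586 0.1349 0.15  ] [0.048, 0.025, 0.052, 0.026]
tab 0.156 [0.6591 0.1349 0.156 ] [0.047, 0.025, 0.051, 0.025]
tab 0.166 [0.6598 0.1349 0.166 ] [0.046, 0.024, 0.049, 0.024]
rock [[0.4889 0.2944]
 [0.4624 0.2173]
 [0.379  0.3348]] ctr [0.4207 0.2761 0.05  ]
mark [0.4421 0.2693 0.073 ]
sand [[0.47248684340688185, -0.13102591556177753], [0.4902807531519946, -0.2869697297790518], [0.40860231442865064, -0.2980812401336971], [0.39148338297894175, -0.14083252687974654]] [ 0.4407 -0.2142  0.055 ]
key [ 0.4395 -0.1706  0.073 ]
yaw 6.509559409365792
yaw 6.213055450094018
```

```bash
python3 -m handwheel '[[-1,3,0,-3,0,0,0],[-1,6,0,-6,0,0,0],[-1,6,0,-10,0,0,0],[-1,6,0,-13,0,0,0],[-1,6,0,-15,0,0,0],[-1,6,0,-15,0,0,0],[-1,6,0,-16,0,0,0],[-1,6,0,-16.5,0,0,0],[-1,6,0,-17,0,0,0],[-1,6,0,-17.5,0,0,0],[-1,6,0,-18,0,0,0],[-1,6,0,-18,0,0,0]]'
python3 - <<'E'
from h import *
import cv2
for n in('side','scene'):cv2.imwrite(f'pics/{n}1.png',cv2.cvtColor(manip.get_image(n),cv2.COLOR_RGB2BGR))
a=cv2.imread('pics/side1.png')[200:320,170:290];b=cv2.imread('pics/scene1.png')[260:380,290:410]
cv2.imwrite('pics/g1.png',np.hstack([cv2.resize(x,(400,400),interpolation=2) for x in(a,b)]))
E
```

```text
time: 3.45
position: [0.6613, 0.1364, 0.1459]
tcp_rot: [2.223, 0.0, -2.218]
contact_force: [0.2, -0.9, 0.1]
width: 0.007
```

View pics/g1.png

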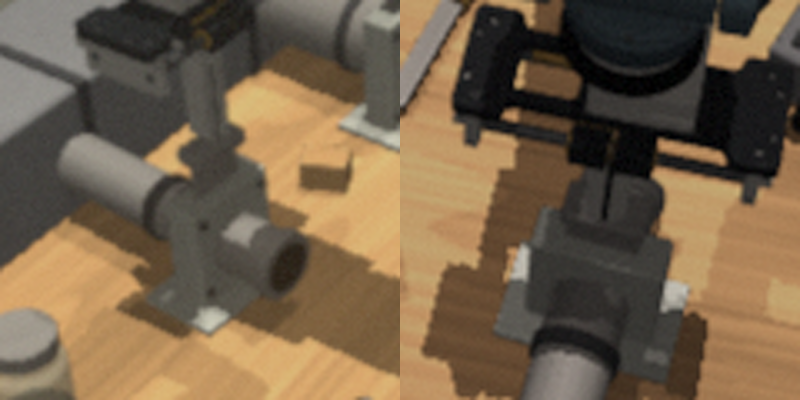

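Both views show the fingertips on the tab, which has been pushed partway down. I'll carry on.

```bash
python3 -m handwheel '[[-1,0,0,-0.5,0,0,0],[-1,0,0,-1,0,0,0],[-1,0,0,-1.5,0,0,0],[-1,0,0,-2,0,0,0],[-1,0,0,-2.4,0,0,0],[-1,0,0,-2.7,0,0,0],[-1,0,0,-2.8,0,0,0]]';python3 -m handwheel '[[-1,0,0,-0.1,0,0,0],[-1,0,0,-0.1,0,0,0]]';python3 -m handwheel '[[-1,0,0,-0.1,0,0,0],[-1,0,0,-0.1,0,0,0]]'
```

```text
time: 4.13
position: [0.6608, 0.1368, 0.1169]
tcp_rot: [2.222, 0.001, -2.221]
contact_force: [2.5, 0.6, 3.6]
width: 0.006
time: 4.3
position: [0.6605, 0.1368, 0.1163]
tcp_rot: [2.221, 0.001, -2.221]
contact_force: [2.3, 0.8, 2.7]
width: 0.004
time: 4.47
position: [0.6605, 0.1368, 0.1163]
tcp_rot: [2.221, 0.001, -2.221]
contact_force: [0.4, -0.1, 6.8]
width: 0.002
```

```bash
python3 -m handwheel '[[-1,0,0,-0.1,0,0,0],[-1,0,0,-0.1,0,0,0]]';python3 -m handwheel '[[-1,0,0,-0.1,0,0,0],[-1,0,0,-0.1,0,0,0],[-1,0,0,-0.1,0,0,0]]'
```

```text
time: 4.63
position: [0.6606, 0.1368, 0.1162]
tcp_rot: [2.221, 0.001, -2.221]
contact_force: [-1.6, -0.5, 10.9]
width: 0.004
time: 4.88
position: [0.6606, 0.1368, 0.1161]
tcp_rot: [2.221, 0.001, -2.221]
contact_force: [-4.1, -0.1, 13.5]
width: 0.007
```

The gate has bottomed: z is stuck at 0.116 while the force climbs. Next I lift off and go to the rocker.

```bash
python3 -m handwheel '[[-1,0,0,3,0,0,0],[-1,0,0,7,0,0,0],[-1,0,0,11,0,0,0],[-1,0,0,14,0,0,0],[-1,-3,2,14,0,0,0],[-1,-6,4,14,0,0,0],[-1,-9,6,14,0,0,0],[-1,-12,8,14,0,0,0],[-1,-15,10,14,0,0,0],[-1,-18,11.5,14,0,0,0],[-1,-21,13.1,14,0,0,0],[-1,-21,13.1,14,0,0,0],[-1,-21,13.1,11,0,0,0],[-1,-21,13.1,8,0,0,0],[-1,-21,13.1,5,0,0,0],[-1,-21,13.1,2,0,0,0],[-1,-21,13.1,-1,0,0,0],[-1,-21,13.1,-1,0,0,0],[-1,-21,13.1,-1,0,0,0]]'
python3 - <<'E'
from h import *
import cv2
for n in('side','scene','wrist'):cv2.imwrite(f'pics/{n}2.png',cv2.cvtColor(manip.get_image(n),cv2.COLOR_RGB2BGR))
a=cv2.imread('pics/side2.png')[260:400,210:350];b=cv2.imread('pics/scene2.png')[200:340,360:500]
cv2.imwrite('pics/g2.png',np.hstack([cv2.resize(x,(400,400),interpolation=2) for x in(a,b)]))
a=cv2.imread('pics/side2.png')[200:320,170:290];b=cv2.imread('pics/scene2.png')[270:390,290:410]
cv2.imwrite('pics/g2b.png',np.hstack([cv2.resize(x,(400,400),interpolation=2) for x in(a,b)]))
E
```

```text
time: 6.47
position: [0.4489, 0.2669, 0.1016]
tcp_rot: [2.214, -0.001, -2.226]
contact_force: [-0.6, 0.1, -0.0]
width: 0.005
```

View pics/g2.png

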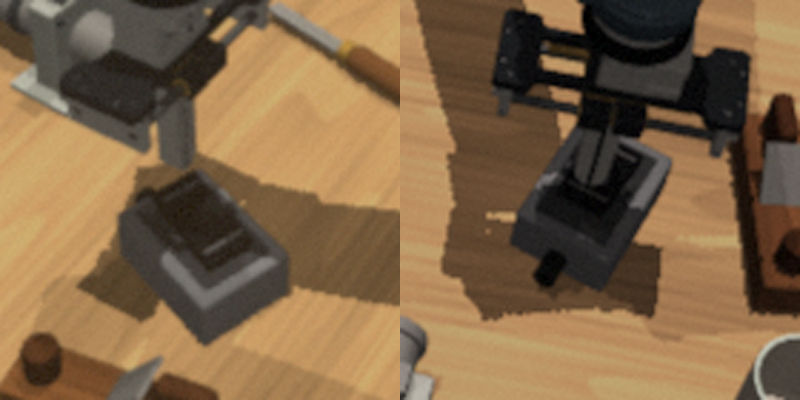

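View pics/g2b.png

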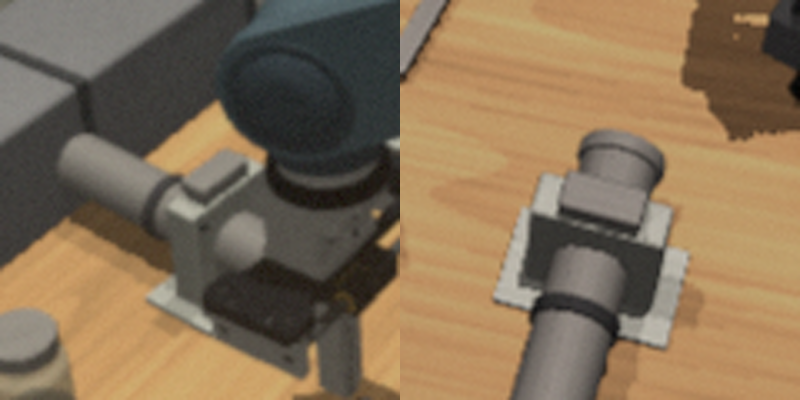

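View pics/wrist2.png

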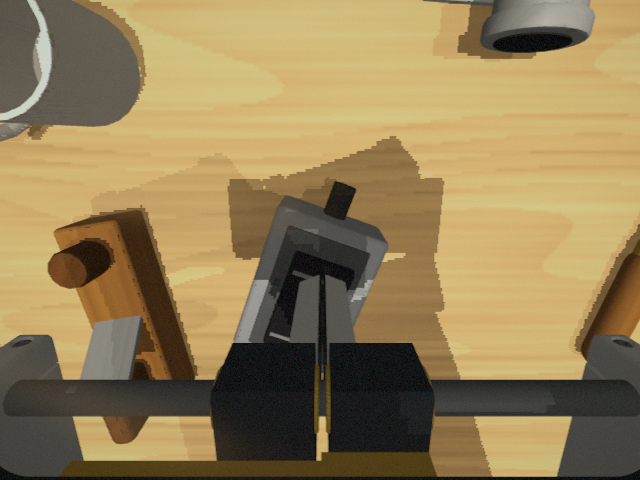

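The gate tab now sits on its frame in both views, so it is shut. The fingertip hovers over the raised half of the rocker. Before pressing I'll check where the vertical drop lands.

Run:
```python
from h import *
import cv2
np.set_printoptions(precision=4,suppress=True)
c=manip.calibration('wrist')
p=manip.get_state()['position'];print(p)
a=cv2.imread('pics/wrist2.png')
# predicted model outline
th=np.radians(-20);o=np.array([.421,.279])
def W(u,v,z):return np.r_[o+[u*np.cos(th)-v*np.sin(th),u*np.sin(th)+v*np.cos(th)],z]
k=5;x0,y0=220,180
im=cv2.resize(a[y0:y0+120,x0:x0+160],None,fx=k,fy=k,interpolation=2);im=np.clip(im*1.6,0,255).astype(np.uint8)
def dot(P,col):
    u,v=proj('wrist',P,c);cv2.circle(im,(int((u-x0+.5)*k),int((v-y0+.5)*k)),4,col,-1)
for q in[(60,42.5),(60,-42.5),(-60,42.5),(-60,-42.5)]:dot(W(q[0]/1e3,q[1]/1e3,.05),(0,0,255))
dot(W(.028,0,.076),(0,255,0));dot(W(.040,.021,.078),(0,255,255));dot(W(.040,-.021,.078),(0,255,255))
dot(np.r_[p[:2],.076],(255,0,0));dot(p,(255,0,255))
cv2.imwrite('pics/g3.png',im)
```

```text
[0.4521 0.2681 0.1056]
```

View pics/g3.png

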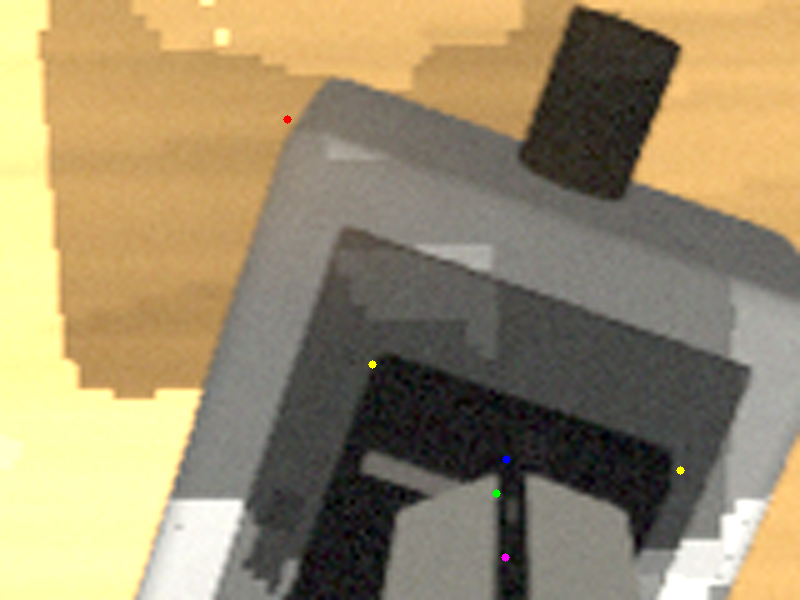

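```bash
python3 -m handwheel '[[-1,0,0,-1,0,0,0],[-1,0,0,-2,0,0,0],[-1,0,0,-2.5,0,0,0],[-1,0,0,-2.8,0,0,0],[-1,0,0,-3.1,0,0,0],[-1,0,0,-3.4,0,0,0],[-1,0,0,-3.6,0,0,0],[-1,0,0,-3.6,0,0,0]]';python3 -m handwheel '[[-1,0,0,-0.2,0,0,0],[-1,0,0,-0.2,0,0,0]]';python3 -m handwheel '[[-1,0,0,-0.2,0,0,0],[-1,0,0,-0.2,0,0,0]]'
```

```text
time: 7.28
position: [0.4511, 0.2678, 0.0676]
tcp_rot: [2.223, 0.001, -2.22]
contact_force: [2.0, -0.6, 1.6]
width: 0.002
time: 7.45
position: [0.4511, 0.2678, 0.0656]
tcp_rot: [2.223, 0.001, -2.22]
contact_force: [3.0, -1.1, 3.1]
width: 0.005
time: 7.62
position: [0.4512, 0.2679, 0.0646]
tcp_rot: [2.222, 0.001, -2.22]
contact_force: [0.8, -2.3, 8.7]
width: 0.003
```

```bash
python3 -m handwheel '[[-1,0,0,-0.1,0,0,0],[-1,0,0,-0.1,0,0,0]]';python3 -m handwheel '[[-1,0,0,-0.1,0,0,0],[-1,0,0,-0.1,0,0,0],[-1,0,0,-0.1,0,0,0]]'
```

```text
time: 7.78
position: [0.4513, 0.2679, 0.0643]
tcp_rot: [2.222, 0.001, -2.22]
contact_force: [-2.1, -3.1, 13.8]
width: 0.002
time: 8.03
position: [0.4514, 0.2679, 0.0641]
tcp_rot: [2.222, 0.001, -2.22]
contact_force: [-4.0, -4.7, 19.7]
width: 0.008
```

The rocker has bottomed: 20 N and no further travel. I'll lift, move over to the start key, and check both.

```bash
python3 -m handwheel '[[-1,0,0,3,0,0,0],[-1,0,0,7,0,0,0],[-1,0,0,11,0,0,0],[-1,0,0,14,0,0,0],[-1,0,-4,14,0,0,0],[-1,0,-8,14,0,0,0],[-1,0,-12,14,0,0,0],[-1,0,-16,14,0,0,0],[-1,0,-20,14,0,0,0],[-1,0,-24,14,0,0,0],[-1,0,-28,14,0,0,0],[-1,0,-32,14,0,0,0],[-1,-1,-36,14,0,0,0],[-1,-1.4,-40,14,0,0,0],[-1,-1.4,-43.9,14,0,0,0],[-1,-1.4,-43.9,14,0,0,0],[-1,-1.4,-43.9,11,0,0,0],[-1,-1.4,-43.9,8,0,0,0],[-1,-1.4,-43.9,5.5,0,0,0],[-1,-1.4,-43.9,5.5,0,0,0]]';python3 -m handwheel '[[-1,0,0,0,0,0,0],[-1,0,0,0,0,0,0]]'
python3 - <<'E'
from h import *
import cv2
p=manip.get_state()['position'];print(p);c=manip.calibration('wrist')
for n in('wrist','side','scene'):cv2.imwrite(f'pics/{n}3.png',cv2.cvtColor(manip.get_image(n),cv2.COLOR_RGB2BGR))
a=cv2.imread('pics/side3.png')[290:390,230:330];b=cv2.imread('pics/scene3.png')[220:320,380:480]
cv2.imwrite('pics/g4.png',np.hstack([cv2.resize(x,(400,400),interpolation=2) for x in(a,b)]))
im=cv2.imread('pics/wrist3.png');im=np.clip(im*1.4,0,255).astype(np.uint8)
th=np.radians(6.5);o=np.array([.441,-.212])
def W(u,v,z):return np.r_[o+[u*np.cos(th)-v*np.sin(th),u*np.sin(th)+v*np.cos(th)],z]
def dot(P,col):
    u,v=proj('wrist',P,c);cv2.circle(im,(int(u+.5),int(v+.5)),2,col,-1)
for u,v in[(.0425,.08),(.0425,-.08)]:dot(W(u,v,.055),(0,0,255))
for u,v in[(.016,.058),(.016,.026),(-.016,.058),(-.016,.026)]:dot(W(u,v,.073),(0,255,255))
dot(np.r_[p[:2],.073],(255,0,0));dot(p,(255,0,255))
cv2.imwrite('pics/g5.png',cv2.resize(im[150:350,200:560],None,fx=2.2,fy=2.2,interpolation=2))
E
```

```text
time: 9.7
position: [0.4324, -0.1677, 0.1104]
tcp_rot: [-2.207, -0.01, 2.229]
contact_force: [1.0, -0.0, -1.6]
width: 0.005
time: 9.87
position: [0.4371, -0.1711, 0.1175]
tcp_rot: [2.222, 0.001, -2.22]
contact_force: [-0.8, -0.9, -0.6]
width: 0.004
[ 0.43713358 -0.17111743  0.11751468]
```

View pics/g4.png

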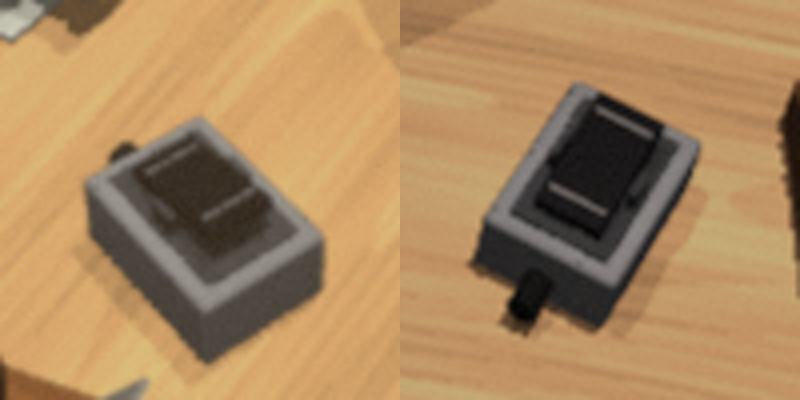

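View pics/g5.png

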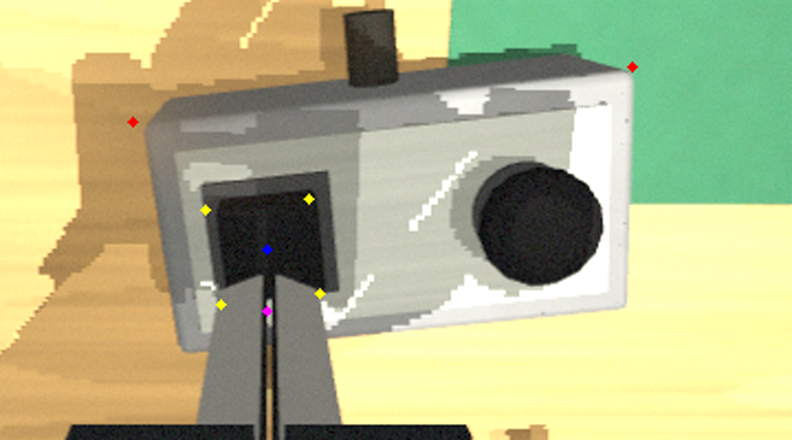

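View pics/scene3.png

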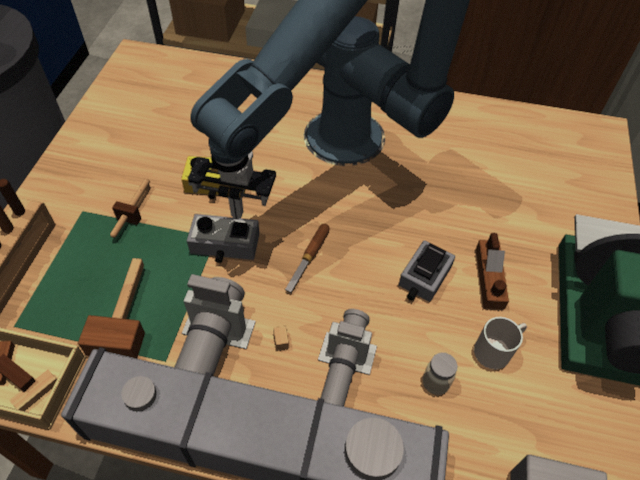

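The rocker's far half is down and its near half is raised. The drop point is within about 2 mm of the key's centre, and the stop button is well clear. Now I press the key.

```bash
python3 -m handwheel '[[-1,0.2,-0.1,-1.5,0,0,0],[-1,0.2,-0.1,-3,0,0,0],[-1,0.2,-0.1,-3.8,0,0,0],[-1,0.2,-0.1,-4.2,0,0,0],[-1,0.2,-0.1,-4.5,0,0,0],[-1,0.2,-0.1,-4.8,0,0,0],[-1,0.2,-0.1,-5.1,0,0,0],[-1,0.2,-0.1,-5.2,0,0,0],[-1,0.2,-0.1,-5.2,0,0,0]]';python3 -m handwheel '[[-1,0,0,-0.2,0,0,0],[-1,0,0,-0.2,0,0,0]]';python3 -m handwheel '[[-1,0,0,-0.1,0,0,0],[-1,0,0,-0.1,0,0,0]]'
```

```text
time: 10.77
position: [0.4388, -0.1725, 0.0646]
tcp_rot: [2.222, 0.0, -2.22]
contact_force: [0.7, 0.1, 0.4]
width: 0.006
time: 10.93
position: [0.439, -0.1726, 0.0641]
tcp_rot: [2.221, 0.001, -2.221]
contact_force: [-5.3, 3.6, 13.8]
width: 0.006
time: 11.1
position: [0.4391, -0.1727, 0.064]
tcp_rot: [2.22, 0.001, -2.221]
contact_force: [-7.9, 5.8, 20.1]
width: 0.007
```

Bottomed at z = 0.064 with 20 N. I'll lift clear and check everything.

```bash
python3 -m handwheel '[[-1,0,0,1,0,0,0],[-1,0,0,4,0,0,0],[-1,0,0,8,0,0,0],[-1,0,0,12,0,0,0],[-1,-2,0,16,0,0,0],[-1,-4,0,19,0,0,0],[-1,-6,0,20,0,0,0],[-1,-6,0,20,0,0,0],[-1,-6,0,20,0,0,0],[-1,-6,0,20,0,0,0]]'
python3 - <<'E'
from h import *
import cv2
for n in('wrist','side','scene'):cv2.imwrite(f'pics/{n}4.png',cv2.cvtColor(manip.get_image(n),cv2.COLOR_RGB2BGR))
np.set_printoptions(precision=4,suppress=True);print(manip.get_state()['contact_force'])
cr=lambda im,x,y:cv2.resize(im[y:y+100,x:x+100],(390,390),interpolation=2)
a=cv2.imread('pics/side4.png');b=cv2.imread('pics/scene4.png')
cv2.imwrite('pics/g6.png',np.hstack([cr(a,180,220),cr(b,300,290)]))
cv2.imwrite('pics/g7.png',np.hstack([cr(a,240,300),cr(a,320,190)]))
d=np.abs(a.astype(int)-cv2.imread('pics/side0.png')).max(2).astype(np.uint8)
E
```

```text
time: 11.93
position: [0.3786, -0.1721, 0.2603]
tcp_rot: [-2.221, -0.002, 2.222]
contact_force: [1.0, 0.1, 0.1]
width: 0.006
[-0.3731  0.3407 -0.3544]
```

View pics/wrist4.png

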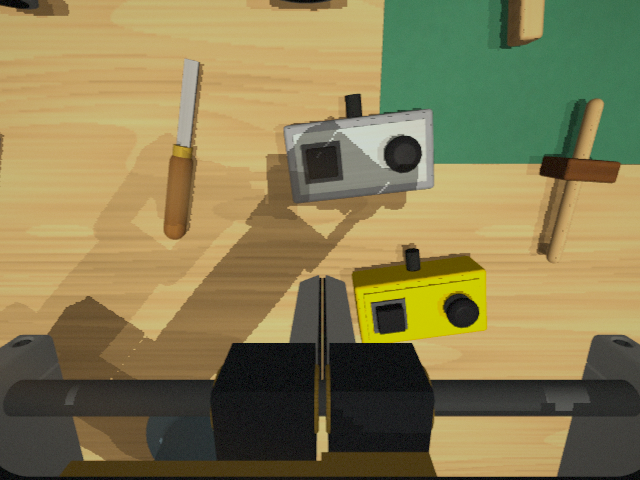

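View pics/g6.png

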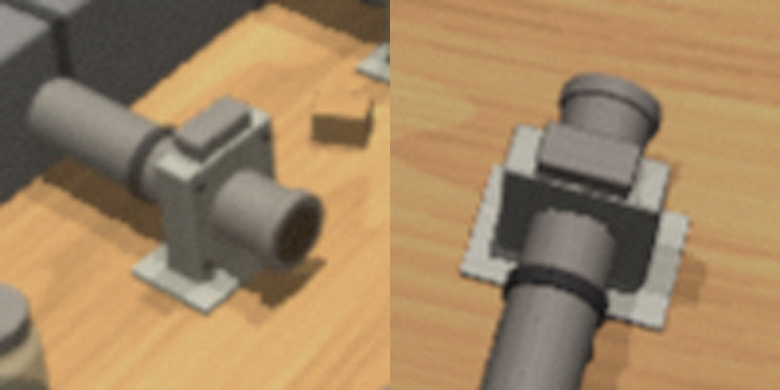

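View pics/g7.png

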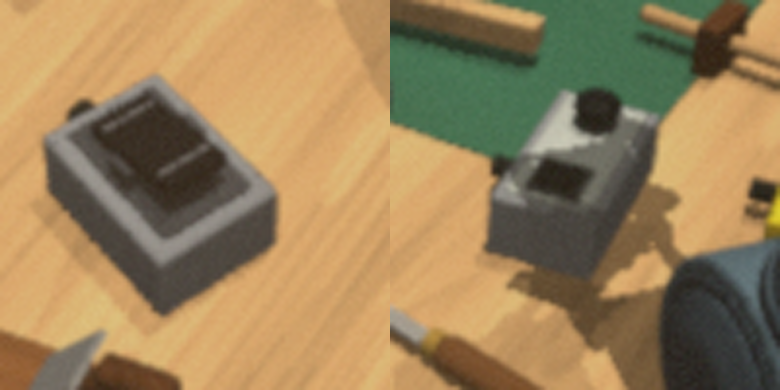

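View pics/scene4.png

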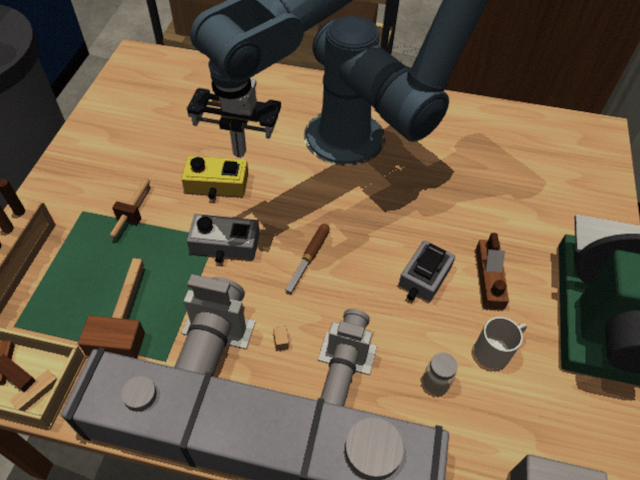

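All three are actuated: the tab rests on its frame, the rocker's far half is down, and the start key sits low in its collar. The stop button, the wide gate and the loose things look unchanged. The arm is clear, so I'm handing in.

```bash
python3 -c "
from cell import manip
print(manip.close_job())"
```

```text
the job is handed in; nothing more can be done
None
```

I did the three pushes in the order asked, with shut fingertips, and handed the job in at about 12 s with the arm clear of everything. No verdict came back, so this rests on my own readings and pictures.

| Step | Where it stopped | Force at the stop |
|---|---|---|
| Narrow pipe's gate pushed down | z = 0.116 m (116 mm is shut) | about 13 N |
| Rocker's raised half pressed | z = 0.064 m | about 20 N |
| Square start key pressed on the grey box | z = 0.064 m (64 mm is fully in) | about 20 N |

- **Last pictures:** the gate tab sits low on its frame, and the rocker's far half is down with its near half up. The start key stays low in its collar.
- **Left alone:** the wide gate is still raised, the stop button was not touched, and the yellow box and loose things look unmoved. I judged these by eye, not by measurement.
- **One disagreement:** at the start, the scene and side views put the narrow tab up to 19 mm apart if its top was at 166 mm. They agreed best at about 155 mm. I took its x and y from the wrist view instead and pushed until it stopped, so this did not affect the result.

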